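# Slide the tumbler along the wall and dock it in the juice dispenser

## Robot

A 6-joint arm with a two-finger parallel gripper is mounted at the origin on the work surface. World frame = base frame: x ahead of the robot, y to its left, z up, the work surface at z = 0. Lengths are in m, angles in rad, forces in N, time in s.
With the tool pointing down it reaches from about 0.35 to 0.85 m from the base axis. Payload 8.1 kg.
Tool frame: the origin (TCP) lies midway between the tips of the shut fingers; the grasp point (between the pads) lies r.pinch_z behind it (r.pinch_z is the distance from the TCP to the grasp point, in m); z points along the fingers, y is the line along which they close (so a half turn about z gives the same grasp; the last joint's range is limited). The gripper opens to 93 mm and grips with 3 to 60 N. Pads are 15 mm wide; open, the fingers measure 128 mm over their backs; the gripper's body (75 mm by 188 mm) begins 65 mm behind the grasp point.
Start: joints at [1.029, 0.13, 1.488, -0, 1.523, -0.085], TCP at [0.265, 0.538, 0.219] pointing down, gripper open.
Joint ranges: [-2.96, 2.96], [-0.89, 2.26], [0.02, 2.5], [-1.34, 4.48], [0, 2.73], [-2.66, 2.66]. Speed limits (rad/s): [2.39, 2.39, 2.79, 3.14, 3.14, 3.14].

## Interface

Orientations are given as a rotation vector (axis times angle).
In Python, from station import r, eoat, kinematics, cams, close_job, readout gives the robot as it stands. Calls block until the motion is done:
- r.goto(position, orientation): joint-space move of the TCP to a pose.
- r.move_linear(position, frame=None, max_speed=0.15, f_stop=None): straight line of the TCP; frame=None keeps the orientation; max_speed is the mean speed in m/s. With f_stop (N) it stops when the force on the tool has changed by that much, and returns True; else False.
- r.movej(angles): joint-space move.
- eoat.set_gripper(opening, effort=None): opening from 0.0 (shut) to 1.0 (fully open); effort is the grip in N (None keeps the last); returns when the fingers have stopped.
- r.pause(seconds).
- kinematics.solve_ik(position, orientation): joint angles nearest the present ones, or None.
- cams.grab_frame(name): name is "scene" or "top" or "wrist"; returns a dict with "pixels" (384x512x3 uint8, red, green, blue), "fx", "fy", "cx", "cy" (pixels), "dist_coeffs" ([k1, k2, p1, p2, k3] as OpenCV has them; the pictures are not rectified), "R" (3x3) and "t" (3): a world point X has camera coordinates R X + t; the wrist camera has in their place "tool_from_camera" (4x4, takes a point from camera to tool coordinates, whose origin is the TCP and whose axes are the flange's). Camera axes: x right, y down, z forward; pixel columns grow to the right and rows downward; lengths in m; the calibration is good to about 2 mm. A picture is of the moment at which its call begins: read the wrist's pose just before it. There is no depth.
A pose or a line that the arm cannot do raises r.MotionError and nothing moves.
- close_job(): hands the job in; it is judged then, once.
Readings, each from a call of its own:
- readout.read_clock(): time.
- readout.read_joint_pos(): joint angles.
- readout.read_qd(): joint speeds.
- readout.read_tau(): joint torques, N m.
- readout.read_tool_pos(): TCP position.
- readout.read_tool_rot(): TCP orientation.
- readout.read_wrist_force(): force on the tool from outside, world axes, zero at the start.
- readout.read_moment(): the same for the moment, N m.
- readout.read_opening(): opening from 0.0 (shut) to 1.0 (fully open).
- readout.read_grip_force(): force on a finger pad.
Only numpy, scipy, OpenCV 4.12 (cv2) and the standard library are available. Lean on these libraries where they do the work, as an engineer would, in place of code of your own. Each camera call takes 0.05 s, during which the arm holds its last target. There are 200 camera calls.

## Task

Push the wide green tumbler straight back against the low plaster wall first, then slide it along the wall, touching it all the way, up to the juice dispenser, until the glass itself has pressed the dispenser's paddle fully in to its hard end. It is glass: push it gently (never harder than 25 N), do not lift or tip it, do not lean on the wall or push the paddle with the robot, and leave the other things on the counter where they are. Leave the tumbler standing there against the wall, with the paddle in.

Things in the scene. Friction and masses are not known exactly. Their poses are not given: they have to be found in the camera images.
- station: fixed low plaster wall, 60 mm high (66 with its cream coping jutting 3 mm), 700 mm long, dispenser at its +y end. Origin: on the counter at the foot of the near face, mid-length; x points into the wall (away from the robot), y along it to the dispenser, z up. Near face is x = 0: the tumbler touches it with its centre at x = -0.042. Turned up to 0.15 rad from the world axes
- dispenser_face (a point): middle of the white juice dispenser's face that looks down the wall to -y, 43 mm up, 42 mm before the wall (station x -0.042, y 0.240; axes as the station). The box is 130 mm deep, 110 mm along the wall, 190 mm high. A grey bracket and a black paddle stand in front of this face, on rods
- paddle (a joint): how far the black paddle is pressed in along +y, m: 0 out, 0.010 at its hard end. 50 mm wide, 20 to 66 mm high. Moves with steady friction of about 4 N, stays where left; at the hard end force rises steeply. Its bracket is clamped anywhere in a 24 mm span, not measured: face out at station y 0.152 to 0.176 (docked tumbler centre 0.120 to 0.144). Find the end by feel
- tumbler_mid (a point): centre, half-way up (45 mm), of the wide green glass tumbler: round, 84 mm diameter, straight-sided to 60 mm then 2 mm narrower at the rim, 90 mm high, 0.24 to 0.38 kg, upright, 30 to 70 mm clear of the wall near the end away from the dispenser; z up. Smooth (friction about 0.4): sliding it takes 1 to 2 N, along the wall up to 4 N. Too wide to grasp: push it below 56 mm
- reamer_jug: bystander: blue plastic reamer jug, 110 mm diameter, 132 mm high, side handle, behind the wall; origin under its centre
- silicone_lid: bystander: round grey silicone lid, 110 mm diameter, 8 mm thick, with a 24 mm knob to 24 mm high, lying flat on the robot's side; origin under its centre
- tablespoon: bystander: steel tablespoon, 167 mm long, 8 mm high, lying beside the tumbler's way; origin on the counter near its middle, bowl along +x
- small_glass: bystander: narrow clear glass, 58 mm diameter, 110 mm high; origin under its centre
- salt_shaker: bystander: salt shaker, 44 mm diameter, 90 mm high, behind the wall; origin under its centre
- canister: bystander: steel canister, 84 mm diameter, 120 mm high, beyond the end of the wall away from the dispenser; origin under its centre
Mind the look-alikes: they are no part of the job. Leave any orange or purple look-alike of the part that bears tumbler_mid alone.

How it is judged:
On the way, in this order (a step that is already met when the one before it is completed fails the run):
1. the tumbler stands against the wall (gap under 3 mm), before it has gone along it (x of tumbler_mid in the frame of station above -0.045 m and y of tumbler_mid in the frame of station below -0.08 m), for 0.1 s.
2. it has been slid half-way along, at the wall (x of tumbler_mid in the frame of station above -0.05 m and y of tumbler_mid in the frame of station above 0 m), for 0.1 s.
At the end, for the whole second after the job is handed in: the paddle is pressed in to within 1.5 mm of its hard end, and the tumbler stands upright (within 0.05 rad) and still at the dispenser (its centre beyond y = 0.114 in the station's frame), within 6 mm of the wall (value of joint paddle above 0.0085 m and x of tumbler_mid in the frame of station above -0.048 m and y of tumbler_mid in the frame of station above 0.114 m and angle between tumbler_mid's own z axis and vertical below 0.05 rad and linear speed of tumbler below 0.01 m/s); the robot touches nothing.
It fails at once if the tumbler strays more than 8 mm from the wall on its way along it (from y = -0.08 in the station's frame) (y of tumbler_mid in the frame of station above -0.08 m and x of tumbler_mid in the frame of station below -0.05 m).
It fails at once if the tumbler is pressed with more than 25 N, by the robot or against wall or paddle (contact force between any of the fingers, the arm and tumbler above 25 N or contact force between tumbler and station above 25 N).
It fails at once if the robot itself leans on the wall, dispenser or paddle (more than 3 N) (contact force between any of the fingers, the arm and station above 3 N).
It fails at once if the tumbler is tipped (more than 0.25 rad) or lifted (more than 12 mm) (angle between tumbler_mid's own z axis and vertical above 0.25 rad or height (world z) of tumbler_mid above 0.057 m).
It fails at once if a bystander is moved by more than 20 mm (distance of any of reamer_jug, silicone_lid, tablespoon, small_glass, salt_shaker, canister from where it was at the start of the episode above 0.02 m).
It also fails if it takes over 61 s, if anything falls off the work surface, if the arm or the gripper's body presses on something with over 40 N, if the wrist force passes 120 N, or if a joint passes its speed limit or range.

## Working session

There is one attempt and no reset: what is moved stays moved. The work goes in short steps, each a Python script; the robot and the scene stay as the last script left them, time stands still between calls to the robot, and variables do not carry over. Pictures are saved under pics/ and viewed, at most 10 in all, crops included, and the job is handed in when it is done.

```bash
mkdir -p pics; ls; python3 - <<'E'
from station import r,eoat,kinematics,cams,readout
import cv2,numpy as np
for n in ["scene","top"]:
    f=cams.grab_frame(n); cv2.imwrite(f"pics/{n}0.png",cv2.cvtColor(f["pixels"],cv2.COLOR_RGB2BGR))
    print(n,f["fx"],f["cx"],f["cy"],f["dist_coeffs"],(-np.array(f["R"]).T@f["t"]).round(3),np.array(f["R"]).round(2).tolist())
print(r.pinch_z,readout.read_clock(),readout.read_tool_rot(),readout.read_wrist_force())
E
```

```text
pics
scene 399.8497181060266 257.28539181070533 194.4864961287979 [-0.12061918  0.          0.          0.          0.        ] [ 1.175 -0.786  0.702] [[0.76, 0.65, -0.01], [0.38, -0.45, -0.81], [-0.53, 0.61, -0.59]]
top 351.3406753781135 254.0832243822365 196.25910151934175 [-0.01821594  0.          0.          0.          0.        ] [ 0.459 -0.085  0.864] [[0.01, -1.0, 0.0], [-0.99, -0.01, -0.17], [0.17, 0.0, -0.99]]
0.0188 0.1 [-7.11224706e-01 -3.05950479e+00  2.42503440e-03] [ 0.32226713  1.12076755 -0.44504805]
```

View pics/scene0.png

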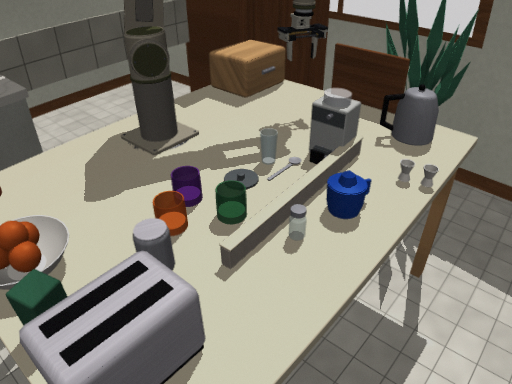

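View pics/top0.png

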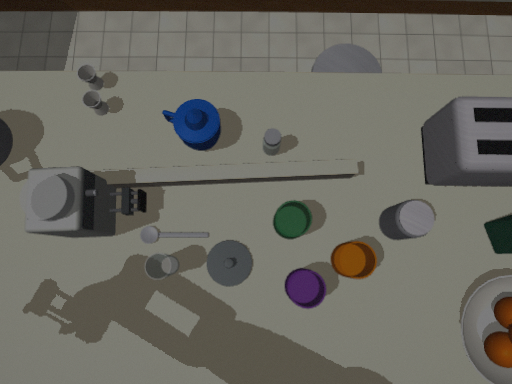

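The scene view shows the green tumbler at about (231,202), the wall running from (232,240) to (365,150), and the dispenser at (335,125). In the top view the tumbler is at (292,220), the wall's top strip runs from (135,175) to (355,167), and the paddle is near (140,201). The spoon (150–208,235) and small glass (160,266) are on the robot's side.

```bash
cat > h.py <<'E'
import cv2,numpy as np
def ray(f,uv,z):
    K=np.array([[f["fx"],0,f["cx"]],[0,f["fy"],f["cy"]],[0,0,1]])
    p=cv2.undistortPoints(np.array(uv,float).reshape(-1,1,2),K,np.array(f["dist_coeffs"])).reshape(-1,2)
    R=np.array(f["R"]);c=-R.T@np.array(f["t"])
    d=np.c_[p,np.ones(len(p))]@R
    return c+d*((z-c[2])/d[:,2])[:,None]
def proj(f,X):
    K=np.array([[f["fx"],0,f["cx"]],[0,f["fy"],f["cy"]],[0,0,1]])
    return cv2.projectPoints(np.array(X,float).reshape(-1,1,3),cv2.Rodrigues(np.array(f["R"]))[0],np.array(f["t"],float),K,np.array(f["dist_coeffs"]))[0].reshape(-1,2)
E
python3 - <<'E'
from station import cams
from h import *
f=cams.grab_frame("top"); im=f["pixels"]; import pickle; pickle.dump(f,open("top.pkl","wb"))
b=cv2.cvtColor(im,cv2.COLOR_RGB2BGR)[130:270,20:380]
cv2.imwrite("pics/crop1.png",cv2.resize(b,None,fx=2.2,fy=2.2,interpolation=cv2.INTER_CUBIC))
hsv=cv2.cvtColor(im,cv2.COLOR_RGB2HSV)
m=cv2.inRange(hsv,(55,90,30),(85,255,255)); n,l,s,c=cv2.connectedComponentsWithStats(m)
for i in range(1,n):
    if s[i,4]>50: print(s[i],c[i])
g=cv2.cvtColor(im,cv2.COLOR_RGB2GRAY)
for u in (220,260,320,340): print(u,g[150:205,u].tolist())
E
```

```text
[ 274  201   37   37 1049] [291.96472831 219.45948522]
[485 219  27  34 667] [500.34482759 235.07946027]
220 [125, 124, 125, 125, 124, 124, 126, 124, 123, 126, 124, 124, 125, 117, 102, 125, 124, 126, 124, 125, 126, 125, 126, 125, 125, 125, 125, 126, 121, 96, 49, 52, 50, 78, 123, 126, 123, 124, 124, 125, 124, 124, 125, 125, 125, 124, 124, 125, 126, 125, 124, 127, 123, 124, 124]
260 [125, 123, 124, 126, 124, 126, 125, 125, 125, 123, 124, 123, 125, 123, 123, 125, 126, 124, 124, 126, 124, 125, 123, 125, 125, 122, 123, 109, 39, 48, 47, 67, 111, 126, 126, 125, 124, 125, 125, 125, 123, 126, 124, 124, 123, 124, 123, 125, 125, 124, 124, 125, 125, 123, 124]
320 [126, 126, 126, 125, 125, 125, 124, 125, 126, 121, 112, 123, 125, 123, 124, 123, 125, 124, 124, 123, 125, 126, 125, 123, 113, 52, 49, 48, 55, 90, 124, 123, 124, 124, 123, 123, 125, 125, 125, 125, 125, 125, 124, 126, 125, 124, 126, 123, 126, 124, 125, 125, 124, 118, 85]
340 [125, 125, 126, 125, 124, 124, 125, 125, 120, 107, 125, 125, 125, 126, 125, 125, 124, 125, 126, 124, 124, 126, 125, 116, 72, 45, 46, 49, 83, 122, 125, 124, 124, 125, 125, 126, 123, 123, 125, 124, 124, 126, 124, 124, 122, 125, 125, 125, 126, 125, 124, 124, 123, 124, 123]
```

View pics/crop1.png

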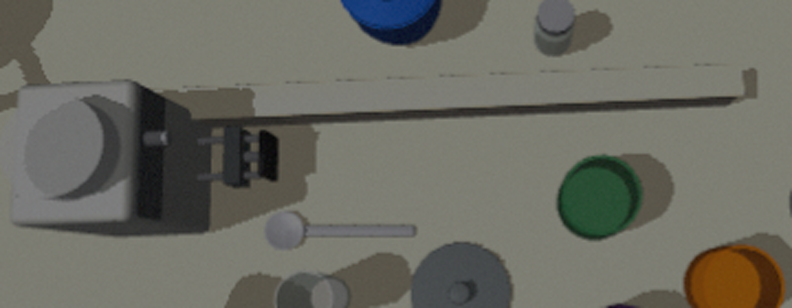

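```bash
python3 - <<'E'
from h import *; import pickle
from station import cams
f=pickle.load(open("top.pkl","rb"))
e=ray(f,[[220,179],[260,177.3],[320,174.5],[340,173.4]],.066); print(e.round(4))
p=np.polyfit(e[:,1],e[:,0],1); th=np.arctan(-p[0]); print("theta",th)
print("end corners",ray(f,[[357.3,161.5],[357.3,174]],.066).round(4))
print("disp face top edge, z.19",ray(f,[[79.5,168],[79.5,230]],.19).round(4), "paddle top z.066",ray(f,[[137,190],[146,190],[146,211],[137,211]],.066).round(4))
print("tumbler R,L,top,bot @.09",ray(f,[[311,219.5],[273.7,219.5],[292,200.7],[292,238.2]],.09).round(4).tolist())
print("@0",ray(f,[[311,219.5],[273.7,219.5],[292,200.7],[292,238.2]],.0).round(4).tolist())
ex=np.array([np.cos(th),np.sin(th)]);ey=np.array([-ex[1],ex[0]])
E
```

```text
[[ 0.637  -0.0048  0.066 ]
 [ 0.6418 -0.0978  0.066 ]
 [ 0.6497 -0.2377  0.066 ]
 [ 0.6528 -0.2845  0.066 ]]
theta 0.056406547481941065
end corners [[ 0.6819 -0.3262  0.066 ]
 [ 0.6517 -0.325   0.066 ]]
disp face top edge, z.19 [[0.6294 0.2621 0.19  ]
 [0.5068 0.2507 0.19  ]] paddle top z.066 [[0.6093 0.1869 0.066 ]
 [0.6095 0.166  0.066 ]
 [0.5605 0.163  0.066 ]
 [0.5603 0.1837 0.066 ]]
tumbler R,L,top,bot @.09 [[0.5417, -0.2108, 0.09], [0.541, -0.1282, 0.09], [0.5834, -0.1691, 0.09], [0.5002, -0.1683, 0.09]]
@0 [[0.5513, -0.2254, 0.0], [0.5505, -0.1333, 0.0], [0.5979, -0.1789, 0.0], [0.505, -0.178, 0.0]]
```

```bash
python3 - <<'E'
from h import *; import pickle
from station import kinematics,readout
f=pickle.load(open("top.pkl","rb"))
hsv=cv2.cvtColor(f["pixels"],cv2.COLOR_RGB2HSV)
for nm,lo,hi,z in (("blue",(105,120,40),(125,255,255),.132),("purple",(130,90,30),(150,255,255),.09),("orange",(8,150,60),(20,255,255),.09)):
    m=cv2.inRange(hsv,lo,hi); n,l,s,c=cv2.connectedComponentsWithStats(m)
    i=1+np.argmax([ (s[k,4] if s[k,0]<400 else 0) for k in range(1,n)]); x,y,w,h,_=s[i]
    uv=[[x,c[i][1]],[x+w,c[i][1]],[c[i][0],y],[c[i][0],y+h]]
    print(nm,s[i],ray(f,uv,z).round(3)[:,:2].tolist(),ray(f,uv,0).round(3)[:,:2].tolist())
print("glass",ray(f,[[157,266]],0),ray(f,[[170,265]],.11),"spoon",ray(f,[[142,235],[209,235],[150,226]],0))
th=.0564;ex=np.array([np.cos(th),np.sin(th),0]);ey=np.array([-ex[1],ex[0],0]);O=np.array([.638,.024,0])
print("tumbler st",ex@(np.array([.542,-.169,0])-O),ey@(np.array([.542,-.169,0])-O))
print(cv2.Rodrigues(np.array(readout.read_tool_rot()))[0].round(2))
def ori(a): # tool x at angle a from ex in station
    tx=np.cos(a)*ex+np.sin(a)*ey; tz=np.array([0,0,-1.]); return cv2.Rodrigues(np.c_[tx,np.cross(tz,tx),tz])[0].ravel()
for a in (0,65,180,245):
  for P in ((-.19,-.19),(-.08,-.25),(-.07,.07)):
    print(a,P,kinematics.solve_ik(list(O+P[0]*ex+P[1]*ey+[0,0,.03]),list(ori(np.deg2rad(a)))))
E
```

```text
blue [ 163   99   57   51 1940] [[0.747, 0.117], [0.748, -0.008], [0.804, 0.047], [0.686, 0.042]] [[0.798, 0.153], [0.8, 0.006], [0.866, 0.071], [0.727, 0.065]]
purple [ 285  269   41   39 1236] [[0.395, -0.152], [0.395, -0.24], [0.434, -0.196], [0.353, -0.195]] [[0.387, -0.16], [0.388, -0.258], [0.431, -0.209], [0.341, -0.208]]
orange [ 331  241   46   38 1345] [[0.455, -0.253], [0.456, -0.353], [0.495, -0.304], [0.414, -0.301]] [[0.455, -0.272], [0.455, -0.384], [0.499, -0.329], [0.409, -0.326]]
glass [[0.43522061 0.14884642 0.        ]] [[0.44061229 0.09169804 0.11      ]] spoon [[0.50949854 0.1897806  0.        ]
 [0.51105222 0.02525897 0.        ]
 [0.53176629 0.17137413 0.        ]]
tumbler st -0.10672678440988298 -0.1872815887628209
[[-0.9   0.44 -0.  ]
 [ 0.44  0.9  -0.  ]
 [ 0.   -0.   -1.  ]]
0 (-0.19, -0.19) [-4.71225775e-01  2.05391151e-02  1.96560750e+00 -4.44089210e-16
  1.15544604e+00  1.04317055e+00]
0 (-0.08, -0.25) [-4.65460071e-01  3.36166122e-01  1.60773955e+00 -4.44089210e-16
  1.19768698e+00  1.04893626e+00]
0 (-0.07, 0.07) [ 6.83536711e-02  2.24777980e-01  1.74234991e+00 -4.44089210e-16
  1.17446477e+00  1.58275000e+00]
65 (-0.19, -0.19) [-0.47122578  0.02053912  1.9656075   0.          1.15544604 -0.09129346]
65 (-0.08, -0.25) [-0.46546007  0.33616612  1.60773955  0.          1.19768698 -0.08552776]
65 (-0.07, 0.07) [0.06835367 0.22477798 1.74234991 0.         1.17446477 0.44828598]
180 (-0.19, -0.19) [-4.71225775e-01  2.05391151e-02  1.96560750e+00 -4.44089210e-16
  1.15544604e+00 -2.09842210e+00]
180 (-0.08, -0.25) [-4.65460071e-01  3.36166122e-01  1.60773955e+00 -4.44089210e-16
  1.19768698e+00 -2.09265640e+00]
180 (-0.07, 0.07) [ 6.83536711e-02  2.24777980e-01  1.74234991e+00 -4.44089210e-16
  1.17446477e+00 -1.55884266e+00]
245 (-0.19, -0.19) None
245 (-0.08, -0.25) None
245 (-0.07, 0.07) None
```

```bash
cat >> h.py <<'E'
th=.0564;ex=np.array([np.cos(th),np.sin(th),0]);ey=np.array([-ex[1],ex[0],0]);O=np.array([.638,.024,0])
def W(x,y,z): return list(O+x*ex+y*ey+[0,0,z])
def S(p): d=np.array(p)-O; return np.round([ex@d,ey@d,d[2]],4)
def ori(deg):
    a=np.deg2rad(deg);tx=np.cos(a)*ex+np.sin(a)*ey; tz=np.array([0,0,-1.]); return list(cv2.Rodrigues(np.c_[tx,np.cross(tz,tx),tz])[0].ravel())
E
python3 - <<'E'
from station import r,eoat,readout,cams
from h import *
eoat.set_gripper(0.0,20)
p=list(readout.read_tool_pos()); r.move_linear([p[0],p[1],.29])
r.goto(W(-.175,-.187,.27),ori(0))
r.move_linear(W(-.175,-.187,.042),max_speed=.12)
print(S(readout.read_tool_pos()),readout.read_opening(),readout.read_clock(),readout.read_wrist_force())
hit=r.move_linear(W(-.085,-.187,.042),max_speed=.03,f_stop=5)
print(hit,S(readout.read_tool_pos()),readout.read_wrist_force(),readout.read_clock())
f=cams.grab_frame("scene"); cv2.imwrite("pics/s1.png",cv2.resize(cv2.cvtColor(f["pixels"],cv2.COLOR_RGB2BGR)[80:280,120:400],None,fx=2.5,fy=2.5))
E
```

```text
[-0.1745 -0.1873  0.0427] 0.004939764177846603 6.9 [ 0.04638701 -0.18052437 -0.48355275]
True [-0.0924 -0.1868  0.0413] [-0.82261752  0.54573641  0.11298031] 9.3333
```

View pics/s1.png

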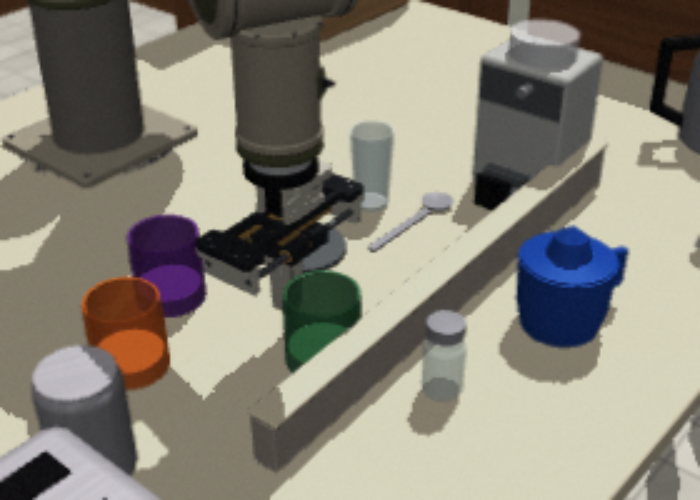

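The crop shows the green tumbler (320,320) up at the wall, with the shut fingers behind it at (285,290). The stop point of −0.0924 fits wall contact (expected about −0.0915). I'll press once more to confirm, then move round behind it for the slide.

```bash
python3 - <<'E'
from station import r,eoat,readout,cams
from h import *
hit=r.move_linear(W(-.082,-.187,.042),max_speed=.01,f_stop=6)
print(hit,S(readout.read_tool_pos()),readout.read_wrist_force(),readout.read_clock())
r.pause(.3)
r.move_linear(W(-.125,-.187,.042),max_speed=.06)
r.move_linear(W(-.125,-.187,.13),max_speed=.15)
r.goto(W(-.064,-.255,.15),ori(65))
r.move_linear(W(-.064,-.255,.042),max_speed=.1)
print(S(readout.read_tool_pos()),readout.read_wrist_force(),readout.read_clock())
# gentle contact and a short slide, to check
hit=r.move_linear(W(-.063,-.14,.042),max_speed=.04,f_stop=10)
print(hit,S(readout.read_tool_pos()),readout.read_wrist_force(),readout.read_clock())
for n in("top","scene"):
    f=cams.grab_frame(n); cv2.imwrite(f"pics/{n}2.png",cv2.cvtColor(f["pixels"],cv2.COLOR_RGB2BGR))
E
```

```text
True [-0.0925 -0.1863  0.0401] [-0.10465747 -0.1402796   0.80489939] 9.8167
[-0.0633 -0.2554  0.043 ] [0.47642225 0.02168137 0.23813147] 13.8583
True [-0.065  -0.1617  0.0414] [-0.31774803 -0.33701177  1.563545  ] 15.9167
```

View pics/top2.png

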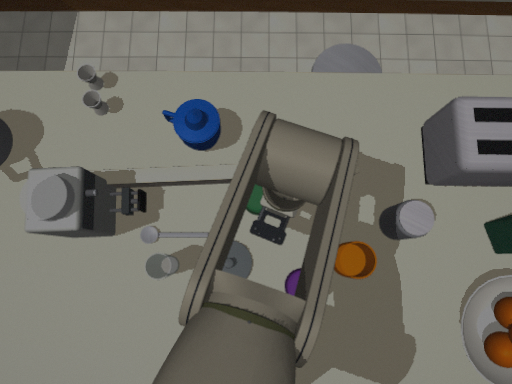

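The arm hides the tumbler in the top view; only a green piece shows at (257,200), near the wall. The slide stopped early on 10 N with the fingers at y −0.162. The 65° wedge probably presses too hard on the wall, so I'll back off, turn to 76° and push in short steps, reading the force each time.

```bash
python3 - <<'E'
from station import r,eoat,readout,cams
from h import *
p=S(readout.read_tool_pos())
r.move_linear(W(p[0],p[1]-.02,.042),max_speed=.06)
f0=np.array(readout.read_wrist_force())
f=cams.grab_frame("scene"); im=f["pixels"]
hsv=cv2.cvtColor(im,cv2.COLOR_RGB2HSV); m=cv2.inRange(hsv,(55,90,20),(85,255,255)); m[:,:150]=0
n,l,s,c=cv2.connectedComponentsWithStats(m); i=1+np.argmax(s[1:,4]); print(s[i],c[i],"mid st",S(ray(f,[c[i]],.045)[0]))
cv2.imwrite("pics/s3.png",cv2.resize(cv2.cvtColor(im,cv2.COLOR_RGB2BGR)[100:300,150:400],None,fx=3,fy=3))
# x so that the contact is mid-face: -.042-.0495*cos76
xs=-.054
r.goto(W(xs,p[1]-.02,.044),ori(76))
print(S(readout.read_tool_pos()),f0.round(2),readout.read_clock())
y=p[1]-.02
for k in range(5):
    y+=.01
    h=r.move_linear(W(xs,y,.044),max_speed=.03,f_stop=10)
    F=np.array(readout.read_wrist_force())-f0
    print(h,S(readout.read_tool_pos()),[round(float(F@ex),2),round(float(F@ey),2),round(float(F[2]),2)],readout.read_clock())
    if h: break
E
```

```text
[ 399    0   77  105 3422] [432.19286967  52.47077732] mid st [-0.1061  1.6443  0.045 ]
[-0.0539 -0.182   0.044 ] [-0.51 -0.21  0.1 ] 16.8417
False [-0.0541 -0.1719  0.044 ] [0.38, -0.17, -0.4] 17.325
False [-0.054  -0.1619  0.044 ] [0.35, 0.15, -0.23] 17.8083
False [-0.0539 -0.1517  0.044 ] [1.28, -0.19, 0.08] 18.2917
False [-0.0539 -0.1418  0.044 ] [0.41, 0.3, -0.55] 18.775
False [-0.0539 -0.1318  0.044 ] [0.56, 0.55, -1.12] 19.2583
```

View pics/s3.png

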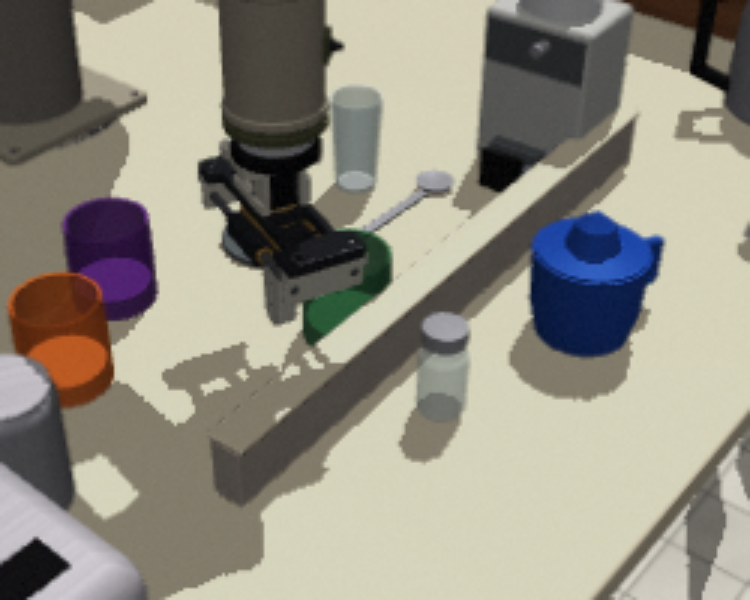

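The tumbler (345,290) was still at the wall, with the fingers behind it. Before it passes y = −0.08 I'll look again.

```bash
python3 - <<'E'
from station import r,readout,cams
from h import *
f=cams.grab_frame("scene"); im=f["pixels"]
X=[W(-.042+.041*np.cos(a),-.084+.041*np.sin(a),.09) for a in np.linspace(0,6.28,60)]
q=proj(f,X)
b=cv2.resize(cv2.cvtColor(im,cv2.COLOR_RGB2BGR)[120:260,200:360],None,fx=4,fy=4,interpolation=cv2.INTER_CUBIC)
for u,v in q: cv2.circle(b,(int((u-200)*4+2),int((v-120)*4+2)),1,(0,0,255),-1)
for z,x in((.066,-.003),):
    e=proj(f,[W(x,-.35,z),W(x,.24,z)]); cv2.line(b,*[tuple(int(t) for t in (k-[200,120])*4+2) for k in e],(255,0,0),1)
cv2.imwrite("pics/s4.png",b)
E
```

```text
(no output)
```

View pics/s4.png

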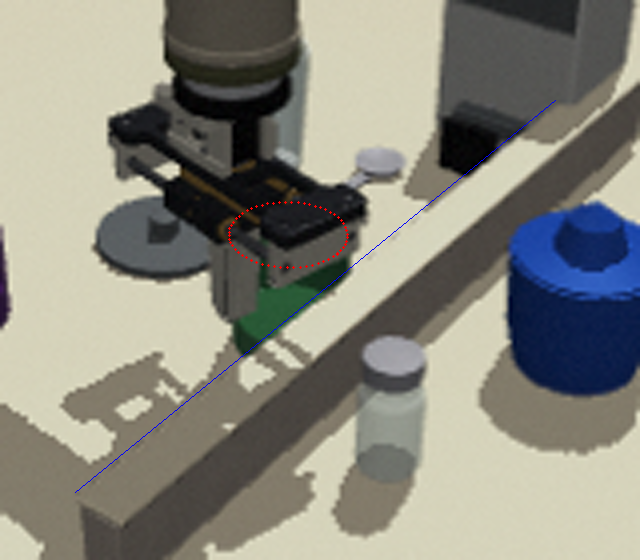

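The drawn wall edge and the predicted rim at y_c ≈ −0.084 match the picture: green spans 235–350 and touches the wall line. I'll continue the slide, then feel for the end.

```bash
python3 - <<'E'
from station import r,readout
from h import *
xs=-.054
def step(y,v,fs):
    h=r.move_linear(W(xs,y,.044),max_speed=v,f_stop=fs)
    F=np.array(readout.read_wrist_force())
    print(h,S(readout.read_tool_pos()),[round(float(F@ex),2),round(float(F@ey),2),round(float(F[2]),2)],readout.read_clock(),flush=True); return h
ok=True
for y in np.arange(-.1,.061,.04):
    if step(y,.04,10): ok=False;break
if ok:
    y=readout.read_tool_pos(); y=S(y)[1]
    while y<.11:
        y+=.004
        if step(y,.01,10): break
E
```

```text
False [-0.0538 -0.0998  0.044 ] [0.2, 0.13, 0.46] 20.2667
False [-0.0539 -0.0598  0.044 ] [0.08, -0.04, -0.31] 21.4167
False [-0.0538 -0.0198  0.044 ] [0.14, -0.29, -0.11] 22.5667
False [-0.0539  0.0202  0.044 ] [-0.13, 0.22, -0.54] 23.7167
False [-0.0538  0.0601  0.0441] [-0.52, 0.95, -0.08] 24.8667
False [-0.054   0.0641  0.044 ] [-0.88, -3.35, 0.82] 25.425
False [-0.054   0.0675  0.044 ] [-1.06, -5.72, 2.19] 25.975
False [-0.054   0.0714  0.0441] [-1.87, -6.64, 1.84] 26.525
False [-0.054   0.0753  0.044 ] [-2.55, -6.89, 2.06] 27.075
True [-0.0544  0.0771  0.0437] [0.78, -2.11, 1.15] 27.4917
```

```bash
python3 - <<'E'
from station import r,readout,cams
from h import *
xs=-.054
h=r.move_linear(W(xs,.087,.044),max_speed=.008,f_stop=12)
F=np.array(readout.read_wrist_force())
print(h,S(readout.read_tool_pos()),F.round(2),readout.read_clock())
p=S(readout.read_tool_pos())
r.move_linear(W(p[0]-.003,p[1]-.05,.044),max_speed=.05)
r.move_linear(W(p[0]-.003,p[1]-.05,.25),max_speed=.15)
r.goto(W(-.22,-.25,.3),ori(65))
f=cams.grab_frame("top"); im=f["pixels"]
hsv=cv2.cvtColor(im,cv2.COLOR_RGB2HSV); m=cv2.inRange(hsv,(55,90,30),(85,255,255)); m[:,450:]=0
n,l,s,c=cv2.connectedComponentsWithStats(m); i=1+np.argmax(s[1:,4]); print(s[i],c[i],S(ray(f,[c[i]],.06)[0]),readout.read_clock())
cv2.imwrite("pics/t5.png",cv2.resize(cv2.cvtColor(im,cv2.COLOR_RGB2BGR)[100:300,20:270],None,fx=3,fy=3))
E
```

```text
True [-0.0552  0.0772  0.0429] [-0.17 -1.63  0.97] 28.0833
[ 133  180   44   39 1133] [155.6972639  199.14121801] [-0.042   0.1225  0.06  ] 32.0417
```

View pics/t5.png

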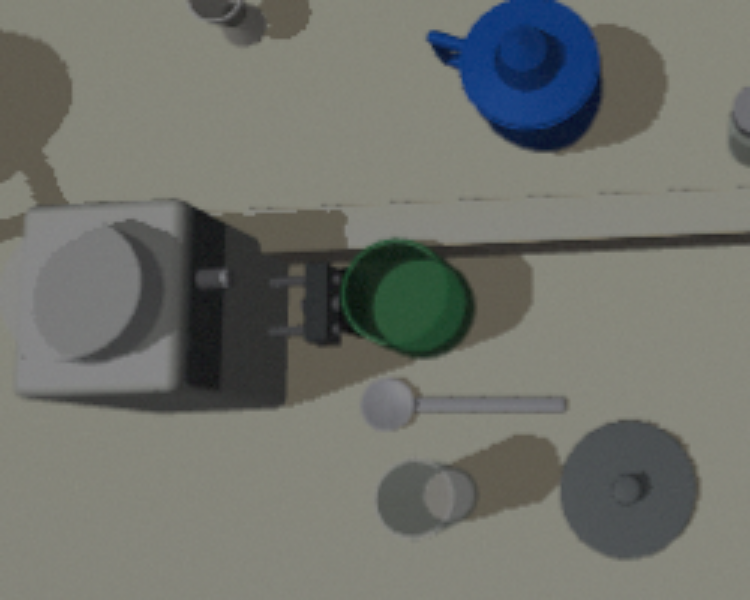

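The tumbler (405,298) stands at the wall with the paddle pressed right up to its bracket (320,305), and the bystanders visible here have not moved. The second press gave no advance, so the paddle is at its hard end.

```bash
python3 -c "
from station import close_job
print(close_job())"
```

```text
the job is handed in; nothing more can be done
None
```

The job is handed in at about 32 s of the 61 s (no verdict returned): the tumbler stands against the wall at the dispenser (centre about y = 0.12), the paddle is at its hard end since a second, firmer push moved it no further, and the robot is clear.

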